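# Clear the bottles, fetch the colour jar from the back of the caddy, put the bottles back

### The arm

A 6-joint arm with a two-finger parallel gripper is mounted at the origin on the work surface; the furniture and walls round the work are solid. World frame = base frame: x ahead of the robot, y to its left, z up, the work surface at z = 0. Lengths are in m, angles in degrees, forces in N, time in s.
With the tool pointing down it reaches from about 0.35 to 0.875 m from the base axis. Payload 4.2 kg.
Tool frame: the origin (TCP) lies on the front face of the gripper's body, between the roots of the fingers; the fingertips stand finger_overhang ahead of it and the grasp point (between the pads) lies 51 mm ahead of it (finger_overhang is the distance from the TCP to the fingertips, in m); z points along the fingers, y is the line along which they close (so a half turn about z gives the same grasp; the last joint's range is limited). The gripper opens to 87 mm and grips with 3 to 60 N. Pads are 19 mm wide; open, the fingers measure 117 mm over their backs; the gripper's body (75 mm by 190 mm) begins 51 mm behind the grasp point.
Start: joints at [-58.121, 22.042, 0.453, 0, -68.411, -14.817], TCP at [0.183, -0.597, 0.292] pointing down, gripper open.
Joint ranges: [-179.83, 179.83], [-69.29, 118.12], [-61.27, 80.66], [-181.25, 117.63], [-171.15, -9.14], [-177.46, 177.46]. Speed limits (degrees/s): [159.86, 159.86, 180, 180, 180, 180].

### API

Orientations are given as a 3x3 rotation matrix whose columns are the frame's x, y, z axes.
In Python, from station import sense, capture, camera_model, finish_job, finger_overhang gives the robot as it stands. The module is installed in compiled form; this text tells all that it offers.
- The arm moves only by the tool jog_arm, never from a script. Its argument "rows" is a list that holds one entry, the list of rows, each a list of 4 numbers: the shift along the tool's x, y, z in m, then the turn about the tool's z in rad. A call has 1 to 20 rows; each row shifts and turns the commanded pose from where the row before left it, along the tool's axes as they then stand; what a row does not reach is not made up. A row lasts 1/8 s, in which the tool goes at most 62.5 mm and 10.7 degrees, less where a joint would pass 70% of its speed; a pose out of reach is approached as far as the arm can. A call is refused whole if a number of a shift passes 0.0625 or a number of a turn 0.188, either way. A call with a gripper value outside its range is refused whole. "claw" is the opening, from 0 (shut) to 1 (fully open), set as the call begins (left out, the last holds). The fingers move at their own pace and stop on an object; the grip force is fixed at half the most. Time passes only in rows, so rows that do not move let the fingers close. It gives the time, the measured TCP pose, the force, the opening and the grip force at its end, in the units of the state.
- sense(): the state, without advancing time (a new reading comes with each control period).
- capture(name): name is "scene" or "top" or "wrist"; returns the picture (420x560x3 uint8, red, green, blue); there is no depth.
- camera_model(name): a dict with "fovy" (degrees; the focal length in pixels is half the picture's height over the tangent of half this angle, whatever the lens; pixels are square), "cx", "cy" (the principal point, pixels), "eye" and "rotation" of the camera in the world. Camera axes: x right, y down, z forward; pixel columns grow to the right and rows downward; lengths in m; the calibration is good to about 2 mm. A picture is of the moment at which its call begins: read the wrist's pose just before it. camera_model takes no time and is no camera call; for the wrist camera it gives the pose at the moment of the call.
- finish_job(): hands the job in; it is judged then, once.
The state is a dict: "time_s": time; "joints": joint angles; "joint_velocities": joint speeds; "effort": joint torques, N m; "tcp_pos": TCP position; "ee_rot": TCP orientation; "wrist_force": force on the tool from outside, world axes, zero at the start; "moment": the same for the moment, N m; "gripper_width": opening from 0.0 (shut) to 1.0 (fully open); "gripper_force": force on a finger pad.
Only numpy, scipy, OpenCV 4.12 (cv2) and the standard library are available. Lean on these libraries where they do the work, as an engineer would, in place of code of your own. Each camera call takes 0.05 s, during which the arm holds its last target. There are 200 camera calls.

### The job

The teal paint jar stands at the back of the wooden caddy, behind two bottles that leave no room for a hand. First stand both bottles on the blue tile beside the caddy, then fetch the jar and stand it in the middle of the round cork mat, and only then put each bottle back upright in the very cell of the caddy that it came from. Leave the green water dropper and the orange paint bowl as they are.

Things in the scene. Friction and masses are not known exactly. Their poses are not given: they have to be found in the camera images.
- caddy: Fixed wooden caddy 144 (x) x 138 (y) x 55 mm; origin: centre of underside; -x side faces the robot. Floor and walls 6 mm thick. Bottle cells 60 x 60 mm, walls 22 mm high, centres (-36, +33) and (-36, -33) mm in its frame. Jar cubby 66 (x) x 68 mm, centre (+33, 0): side walls 55 mm high, front and back 22 mm, so grip the jar along the caddy's x. Empty brush slots beside the cubby
- amber_bottle: Amber bottle with YELLOW cap and white band, loose, about 0.22 kg, round; origin: centre of underside. 130 mm tall: straight body 44 mm in diameter up to 90 mm, shoulder tapering to 103 mm, cap 30 mm in diameter from 106 to 130 mm. Starts upright in one of the caddy's bottle cells, on the floor 6 mm above the table
- white_bottle: White plastic bottle with BLUE cap and grey band; same shape, size, weight and origin as the amber one; starts in the other bottle cell
- teal_jar: Teal plastic paint jar with a red lid (fixed on), loose, 0.16 kg (+-30%), 58 mm in diameter, 62 mm tall (lid from 46 mm up, body and lid of equal width), upright; origin: centre of underside. Starts in the caddy's cubby, on the floor 6 mm above the table (the red-lidded blue jar outside the caddy stays)
- blue_tile: Blue glazed square tile lying flat, fixed, 110 x 110 x 10 mm; origin: centre of its underside, sides along its x and y, which are roughly the table's. Bare at the start: the place to park both bottles, side by side (each 44 mm wide). It and the cork mat lie on the robot's side of the caddy and to its left, either way round
- cork_mat: Round brown cork mat, fixed, 90 mm in diameter, 4 mm thick, on the table; origin: centre of its underside. The jar shall stand in its middle
- green_dropper: Bystander: lime-green glazed round water dropper, loose, 71 mm wide, 71 mm tall, origin at the centre of its underside; stands to the left of the caddy. (A fixed row of upturned white bowls, about 100 mm tall, stands left of the robot's base from x -0.06 to 0.4 m, as near as 0.23 m to the base axis: keep a low shoulder or elbow off it; leaning the hand to the left helps)
- orange_bowl: Bystander: small orange paint bowl, loose, 63 mm wide, 25 mm tall, origin at the centre of its underside; stands to the right of the work, on the robot's side
Mind the look-alikes: they are no part of the job. What is shaped like the white_bottle but purple is not meant. Leave any pink look-alike of the teal_jar alone.

How it is judged (in metres and radians):
On the way, in this order (a step that is already met when the one before it is completed fails the run):
1. both bottles stand released on the blue tile while the jar is still in its cubby (x of amber_bottle in the frame of blue_tile between -0.05 and 0.05 m and y of amber_bottle in the frame of blue_tile between -0.05 and 0.05 m and z of amber_bottle in the frame of blue_tile between 0.006 and 0.016 m and angle between each of amber_bottle, white_bottle's own z axis and vertical below 0.12 rad and linear speed of each of amber_bottle, white_bottle below 0.03 m/s and contact force between the fingers and amber_bottle below 0.3 N and x of white_bottle in the frame of blue_tile between -0.05 and 0.05 m and y of white_bottle in the frame of blue_tile between -0.05 and 0.05 m and z of white_bottle in the frame of blue_tile between 0.006 and 0.016 m and contact force between the fingers and white_bottle below 0.3 N and z of teal_jar in the frame of caddy below 0.012 m and distance of teal_jar from where it was at the start of the episode below 0.03 m), for 0.2 s.
2. the jar stands released in the middle of the cork mat while both bottles still stand on the blue tile (horizontal distance between teal_jar and cork_mat below 0.015 m and z of teal_jar in the frame of cork_mat below 0.009 m and angle between each of teal_jar, amber_bottle, white_bottle's own z axis and vertical below 0.12 rad and linear speed of each of teal_jar, amber_bottle, white_bottle below 0.03 m/s and contact force between the fingers and teal_jar below 0.3 N and x of amber_bottle in the frame of blue_tile between -0.05 and 0.05 m and y of amber_bottle in the frame of blue_tile between -0.05 and 0.05 m and z of amber_bottle in the frame of blue_tile between 0.006 and 0.016 m and contact force between the fingers and amber_bottle below 0.3 N and x of white_bottle in the frame of blue_tile between -0.05 and 0.05 m and y of white_bottle in the frame of blue_tile between -0.05 and 0.05 m and z of white_bottle in the frame of blue_tile between 0.006 and 0.016 m and contact force between the fingers and white_bottle below 0.3 N), for 0.2 s.
At the end, for the whole second after the job is handed in: The jar stands upright on the cork mat, its centre within 15 mm of the mat's; each bottle stands upright on the floor of the caddy cell it started from (within 30 mm of its start, which the cell's walls ensure); dropper and bowl within 20 mm of where they stood; all released and at rest (horizontal distance between teal_jar and cork_mat below 0.015 m and z of teal_jar in the frame of cork_mat below 0.009 m and angle between each of teal_jar, amber_bottle, white_bottle's own z axis and vertical below 0.12 rad and linear speed of each of teal_jar, amber_bottle, white_bottle below 0.03 m/s and contact force between the fingers and teal_jar below 0.3 N and distance of each of amber_bottle, white_bottle from where it was at the start of the episode below 0.03 m and z of each of amber_bottle, white_bottle in the frame of caddy below 0.011 m and contact force between the fingers and amber_bottle below 0.3 N and contact force between the fingers and white_bottle below 0.3 N and distance of each of green_dropper, orange_bowl from where it was at the start of the episode below 0.02 m); the robot touches nothing.
It fails at once if a bottle or the jar is tipped over (more than about 45 degrees) (angle between any of amber_bottle, white_bottle, teal_jar's own z axis and vertical above 0.8 rad).
It fails at once if the dropper or the orange bowl is shoved more than 30 mm (distance of any of green_dropper, orange_bowl from where it was at the start of the episode above 0.03 m).
It also fails if it takes over 115 s, if anything falls off the work surface, if the arm or the gripper's body presses on something with over 40 N, if the wrist force passes 120 N, or if a joint passes its speed limit or range.

## Working session

There is one attempt and no reset: what is moved stays moved. The work goes in short steps, Python scripts to look and compute and a tool call to move; the robot and the scene stay as the last step left them, time stands still between calls to the robot, and variables do not carry over. Pictures are saved under pics/ and viewed, at most 14 in all, crops included, and the job is handed in when it is done.

Besides the shell and the picture viewer there is one more tool, called after "Request:" by a JSON object that holds its "fn" and its "kwargs", one argument or row to a line. jog_arm: Moves the arm, as the interface text tells. Its arguments: {"type":"object","properties":{"rows":{"type":"array"},"claw":{"type":"number"}},"required":["rows"]}

```bash
mkdir -p pics; python3 - <<'E'
from station import *
import cv2,numpy as np
for n in("scene","top"):
    im=capture(n); cv2.imwrite(f"pics/{n}0.png",im[:,:,::-1]); 
    m=camera_model(n); print(n,{k:np.round(v,4).tolist() for k,v in m.items()})
s=sense(); print(s['time_s'],s['tcp_pos'],np.round(s['ee_rot'],3),s['gripper_width'],finger_overhang)
E
```

```text
scene {'fovy': 43.6425, 'cx': 281.3958, 'cy': 205.5197, 'eye': [0.1689, -0.5243, 0.3998], 'rotation': [[0.8864, -0.1913, 0.4214], [-0.4628, -0.3709, 0.8051], [0.0023, -0.9088, -0.4173]]}
top {'fovy': 46.575, 'cx': 284.5248, 'cy': 205.1843, 'eye': [0.412, 0.1848, 0.9501], 'rotation': [[0.0294, -0.9864, 0.1617], [-0.9991, -0.0339, -0.0252], [0.0303, -0.1608, -0.9865]]}
0.1 [ 0.18327544 -0.597114    0.291259  ] [[-0.956 -0.293 -0.001]
 [-0.293  0.956  0.002]
 [ 0.     0.002 -1.   ]] 0.9989476501659832 0.0697
```

View pics/scene0.png

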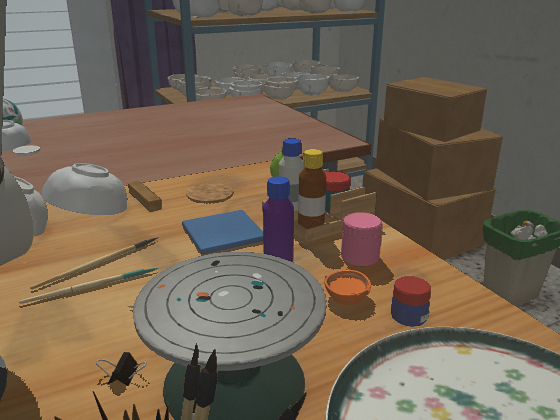

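View pics/top0.png

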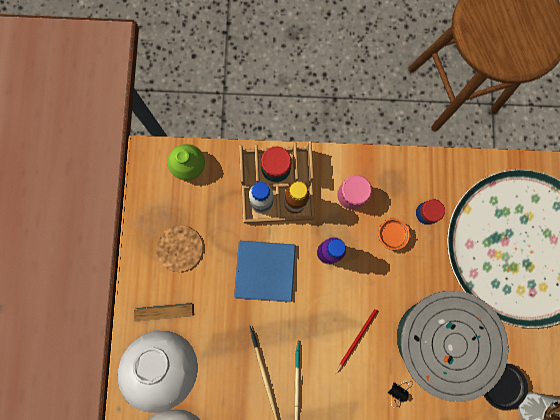

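Top view: amber (yellow cap) at (298,195), white (blue cap) at (261,192), target jar lid (276,163), tile (265,271), mat (180,248), dropper (186,162), orange bowl (394,235). Look-alikes: purple bottle (333,250), pink jar (354,192) and red-lidded blue jar (431,211), all outside the caddy.

```bash
cat > h.py <<'E'
import cv2,numpy as np
def ray(m,u,v):
    f=210/np.tan(np.radians(m['fovy']/2)); d=np.array([(u-m['cx'])/f,(v-m['cy'])/f,1.])
    return np.array(m['eye']),np.array(m['rotation'])@d
def onz(m,u,v,z):
    e,d=ray(m,u,v); return e+d*(z-e[2])/d[2]
def tri(m1,p1,m2,p2):
    e1,d1=ray(m1,*p1);e2,d2=ray(m2,*p2)
    s=np.linalg.lstsq(np.c_[d1,-d2],e2-e1,rcond=None)[0]
    a,b=e1+s[0]*d1,e2+s[1]*d2; return (a+b)/2,np.linalg.norm(a-b)
HSV={'yellow':((20,150,100),(32,255,255)),'blue':((108,150,60),(125,255,255)),'red':((172,140,60),(8,255,255)),
 'tile':((100,110,60),(114,200,200)),'green':((35,120,50),(60,255,255)),'orange':((5,180,150),(17,255,255)),'teal':((80,100,30),(97,255,255))}
def blob(im,c,box):
    x0,y0,x1,y1=box; h=cv2.cvtColor(np.ascontiguousarray(im[y0:y1,x0:x1]),cv2.COLOR_RGB2HSV); lo,hi=HSV[c]
    if lo[0]>hi[0]: k=cv2.inRange(h,lo,(180,)+hi[1:])|cv2.inRange(h,(0,)+lo[1:],hi)
    else: k=cv2.inRange(h,lo,hi)
    cs=cv2.findContours(k,cv2.RETR_EXTERNAL,cv2.CHAIN_APPROX_NONE)[0]
    if not cs: return None
    return max(cs,key=cv2.contourArea)+np.array([x0,y0])
E
python3 - <<'E'
from h import *; from station import camera_model
t=cv2.imread('pics/top0.png')[:,:,::-1]; s=cv2.imread('pics/scene0.png')[:,:,::-1]
mt,ms=camera_model('top'),camera_model('scene')
def show(n,im,c,box):
    b=blob(im,c,box)
    if b is None: print(n,None);return
    r=cv2.minAreaRect(b.astype(np.float32)); print(n,'bbox',cv2.boundingRect(b),'circ',np.round(cv2.minEnclosingCircle(b)[0],1),'area',cv2.contourArea(b)); return b
for n,im,c,box in(('ycT',t,'yellow',(280,175,315,215)),('bcT',t,'blue',(245,175,279,210)),('redT',t,'red',(255,140,300,185)),('ycS',s,'yellow',(295,140,330,175)),('bcS',s,'blue',(275,130,305,162)),('redS',s,'red',(322,165,356,200)),('green',t,'green',(160,135,210,190)),('or',t,'orange',(370,210,415,255))):
    show(n,im,c,box)
b=show('tile',t,'tile',(225,230,305,310)); q=cv2.boxPoints(cv2.minAreaRect(b)); P=np.array([onz(mt,*p,.01) for p in q]); print(P.round(3),P.mean(0).round(4))
h=cv2.cvtColor(np.ascontiguousarray(t),cv2.COLOR_RGB2HSV); print('cork',h[248,180],h[240,170],'wood',h[280,180])
# crops
c=cv2.resize(t[130:290,130:350],None,fx=3.4,fy=3.4,interpolation=cv2.INTER_CUBIC)[:,:,::-1]; cv2.imwrite('pics/c1.png',c)
E
```

```text
ycT bbox (289, 181, 19, 19) circ [297.9 190.4] area 228.5
bcT bbox (252, 182, 18, 19) circ [260.4 190.8] area 225.0
redT bbox (261, 146, 31, 31) circ [275.8 161.2] area 676.0
ycS bbox (303, 149, 20, 20) circ [312.6 158.4] area 308.5
bcS bbox (283, 138, 17, 8) circ [291.  142.5] area 50.5
redS bbox (325, 171, 25, 20) circ [336.3 179.9] area 392.0
green bbox (168, 144, 37, 36) circ [185.8 162. ] area 983.5
or bbox (378, 218, 33, 32) circ [393.8 233.1] area 750.0
tile bbox (235, 241, 60, 60) circ [264.5 270.5] area 3107.0
[[0.386 0.251 0.01 ]
 [0.495 0.248 0.01 ]
 [0.49  0.138 0.01 ]
 [0.382 0.143 0.01 ]] [0.4382 0.1951 0.01  ]
cork [ 15 144 167] [ 14 141 173] wood [ 15 161 199]
```

View pics/c1.png

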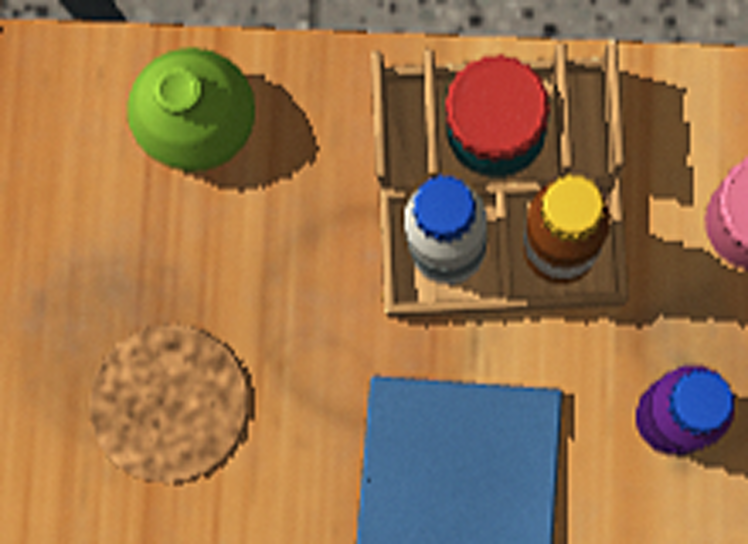

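The crop confirms the choice: white bottle with blue cap at crop (445,208), amber at (574,208), jar lid (497,107), all inside the caddy. The mat is at crop (172,404). The purple bottle and the pink jar are outside.

```bash
python3 - <<'E'
from h import *; from station import camera_model
mt,ms=camera_model('top'),camera_model('scene')
C=lambda x,y:(x/3.4+130-.35,y/3.4+130-.35)
for n,a,b,z in(('amber',C(574,207),(312.6,152.5),.136),('white',C(445,207),(291.5,142),.136),('jar',C(497,106),(331.5,177.5),.068)):
    print(n,*[np.round(q,4) for q in tri(mt,a,ms,b)],'onz',onz(mt,*a,z).round(4))
P={n:onz(mt,*C(*p),z) for n,p,z in(('FL',(388,312),.022),('FR',(623,302),.022),('BL',(376,52),.055),('BR',(612,42),.055))}
for n in P: print(n,P[n].round(4))
print('centre',sum(P.values())/4,'yaw F,B',[np.degrees(np.arctan2(-(P[a]-P[b])[0],(P[a]-P[b])[1])) for a,b in(('FL','FR'),('BL','BR'))])
print('mat',onz(mt,*C(172.5,404.5),.004),'tile TL,TR scene/top tri',tri(mt,C(373,377),ms,(183,231)))
print('green',onz(mt,185.8,162,.036),'orange',onz(mt,393.8,233.1,.025),'purple cap',onz(mt,*C(702,401),.13))
E
```

```text
amber [0.5718 0.141  0.1343] 0.0001 onz [0.5715 0.1411 0.136 ]
white [0.5697 0.2056 0.1332] 0.0002 onz [0.5692 0.2055 0.136 ]
jar [0.6382 0.1818 0.0665] 0.0038 onz [0.6396 0.181  0.068 ]
FL [0.53   0.2382 0.022 ]
FR [0.5401 0.1059 0.022 ]
BL [0.6713 0.2492 0.055 ]
BR [0.6821 0.1178 0.055 ]
centre [0.60589401 0.17775651 0.0385    ] yaw F,B [np.float64(4.372883936291015), np.float64(4.7100932863955425)]
mat [0.47550616 0.3586543  0.004     ] tile TL,TR scene/top tri (array([ 0.44467457,  0.25986953, -0.01756308]), np.float64(0.10649670313186153))
green [0.63908683 0.353002   0.036     ] orange [ 0.51664624 -0.04985476  0.025     ] purple cap [0.47704279 0.07482661 0.13      ]
```

Request:
{"fn": "jog_arm", "kwargs": {
  "rows": [
    [[-0.0294,0.0296,0,0],[-0.0294,0.0296,0,0],[-0.0294,0.0296,0,0],[-0.0294,0.0296,0,0],[-0.0294,0.0296,0,0],[-0.0294,0.0296,0,0],[-0.0294,0.0296,0,0],[-0.0294,0.0296,0,0],[-0.0294,0.0296,0,0],[-0.0294,0.0296,0,0],[-0.0294,0.0296,0,0],[-0.0294,0.0296,0,0],[-0.0294,0.0296,0,0],[-0.0294,0.0296,0,0],[-0.0294,0.0296,0,0],[-0.0294,0.0296,0,0],[-0.0294,0.0296,0,0],[-0.0294,0.0296,0,0],[-0.0294,0.0296,0,0],[-0.0294,0.0296,0,0]]
  ],
  "claw": 1
}}

```text
time_s: 2.6
tcp_pos: [0.5721, 0.1422, 0.2918]
ee_rot: [[-0.956, -0.293, -0.001], [-0.293, 0.956, -0.0], [0.001, -0.0, -1.0]]
wrist_force: [0.3, 0.6, -0.3]
gripper_width: 1.002
gripper_force: 0.0
```

Request:
{"fn": "jog_arm", "kwargs": {
  "rows": [
    [[0,0,0,-0.15],[0,0,0,-0.15],[0,0,0,-0.15],[0,0,0,-0.15],[0,0,0,-0.15],[0,0,0,-0.15],[0,0,0,-0.15],[0,0,0,-0.15],[0,0,0,-0.15],[0,0,0,0]]
  ]
}}

```text
time_s: 3.85
tcp_pos: [0.5716, 0.1409, 0.2917]
ee_rot: [[0.075, -0.997, -0.001], [-0.997, -0.075, -0.0], [0.0, 0.001, -1.0]]
wrist_force: [-0.4, -0.1, 0.2]
gripper_width: 1.0
gripper_force: 0.0
```

```bash
python3 - <<'E'
from station import *
import cv2,numpy as np
s=sense(); m=camera_model('wrist'); im=capture('wrist'); cv2.imwrite('pics/w1.png',im[:,:,::-1])
print(s['time_s'],s['tcp_pos'].round(4) if hasattr(s['tcp_pos'],'round') else s['tcp_pos'],np.round(s['ee_rot'],3),np.round(s['joints'],1),{k:np.round(v,4).tolist() for k,v in m.items()})
np.save('w1.npy',m,allow_pickle=True)
E
```

```text
3.85 [0.5716 0.1409 0.2917] [[ 0.075 -0.997 -0.001]
 [-0.997 -0.075 -0.   ]
 [ 0.     0.001 -1.   ]] [ 29.6  18.6  -4.8  -0.  -66.7 -25.3] {'fovy': 67.406, 'cx': 280.1645, 'cy': 208.6211, 'eye': [0.5782, 0.0727, 0.3827], 'rotation': [[-0.9972, -0.0722, -0.0189], [-0.0747, 0.9656, 0.2491], [0.0003, 0.2498, -0.9683]]}
```

View pics/w1.png

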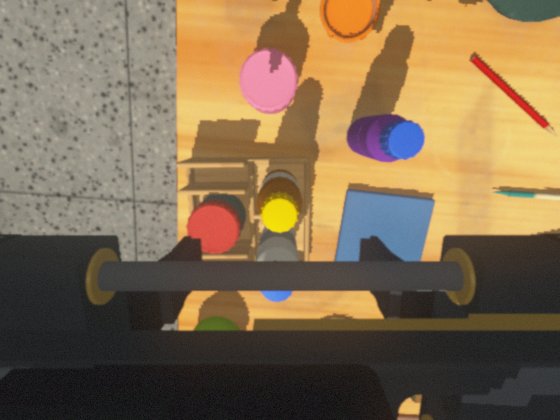

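The wrist view shows the yellow cap at (280,212), centred between the fingers, the jar lid at (214,228) and the white bottle at (277,293).

```bash
python3 - <<'E'
from h import *; from station import camera_model
m=np.load('w1.npy',allow_pickle=True).item(); mt=camera_model('top')
w=cv2.imread('pics/w1.png')[:,:,::-1]
C=lambda x,y:(x/3.4+130-.35,y/3.4+130-.35)
b=blob(w,'yellow',(250,180,310,240)); c=cv2.minEnclosingCircle(b); print(c, tri(m,c[0],mt,C(574,207)), onz(m,*c[0],.136))
b=blob(w,'red',(185,195,245,256)); c=cv2.minEnclosingCircle(b); print(c, tri(m,c[0],mt,C(497,106)), onz(m,*c[0],.068))
b=blob(w,'tile',(330,180,440,262)); k=np.zeros(w.shape[:2],np.uint8); cv2.drawContours(k,[b],-1,255,-1); p=b[:,0]
for s,n in((p@[1,1],'min'),(p@[1,-1],'max')):
    q=p[s.argmin() if n=='min' else s.argmax()]; print('tile corner',q,onz(m,*q,.01))
print('top view corner tri',tri(m,p[(p@[1,1]).argmin()],mt,C(373+188,391)))
E
```

```text
((279.5, 211.6750030517578), 20.72943878173828) (array([0.57338032, 0.14079544, 0.1277462 ]), np.float64(0.0005835665000127643)) [0.57376985 0.13875635 0.136     ]
((213.8328857421875, 226.9687042236328), 27.05263900756836) (array([0.64127827, 0.1809246 , 0.06123477]), np.float64(6.063858823087109e-05)) [0.63992162 0.17863959 0.068     ]
tile corner [373 228] [0.45411315 0.18475988 0.01      ]
tile corner [419 242] [0.3937191  0.19875885 0.01      ]
top view corner tri (array([0.48497093, 0.14875639, 0.11424203]), np.float64(0.012110009014544067))
```

Request:
{"fn": "jog_arm", "kwargs": {
  "rows": [
    [[0,-0.001,0.02,0],[0,0,0.02,0],[0,0,0.02,0],[0,0,0.02,0],[0,0,0.015,0],[0,0,0.013,0],[0,0,0.01,0],[0,0,0,0]]
  ]
}}

```text
time_s: 4.9
tcp_pos: [0.5726, 0.141, 0.1735]
ee_rot: [[0.077, -0.997, -0.001], [-0.997, -0.077, -0.001], [0.001, 0.001, -1.0]]
wrist_force: [-0.6, -0.0, -0.2]
gripper_width: 1.002
gripper_force: 0.0
```

Request:
{"fn": "jog_arm", "kwargs": {
  "rows": [
    [[0,0,0,0],[0,0,0,0],[0,0,0,0],[0,0,0,0],[0,0,0,0],[0,0,0,0],[0,0,0,0],[0,0,0,0]]
  ],
  "claw": 0
}}

```text
time_s: 5.9
tcp_pos: [0.5727, 0.1411, 0.1742]
ee_rot: [[0.077, -0.997, -0.0], [-0.997, -0.077, -0.0], [0.0, 0.0, -1.0]]
wrist_force: [0.5, 0.4, 0.5]
gripper_width: 0.336
gripper_force: 26.8
```

Request:
{"fn": "jog_arm", "kwargs": {
  "rows": [
    [[0,0,-0.01,0],[0,0,-0.02,0],[0,0,-0.02,0],[0,0,-0.01,0],[0,0.01,0,0],[0,0.02,0,0],[0,0.02,0,0],[-0.0075,0.02,0,0],[-0.0075,0.02,0,0],[-0.0075,0.02,0,0],[-0.0075,0.0122,0,0],[-0.0073,0.01,0,0],[0,0,0,0],[0,0,0,0]]
  ]
}}

```text
time_s: 7.65
tcp_pos: [0.4385, 0.1683, 0.2343]
ee_rot: [[0.077, -0.997, 0.0], [-0.997, -0.077, 0.0], [0.0, -0.0, -1.0]]
wrist_force: [0.7, -0.5, -3.1]
gripper_width: 0.342
gripper_force: 27.5
```

Request:
{"fn": "jog_arm", "kwargs": {
  "rows": [
    [[0,0,0.01,0],[0,0,0.015,0],[0,0,0.01,0],[0,0,0.01,0],[0,0,0.005,0],[0,0,0.002,0],[0,0,0,0],[0,0,0,0]]
  ]
}}

```text
time_s: 8.65
tcp_pos: [0.4383, 0.1683, 0.1826]
ee_rot: [[0.077, -0.997, 0.001], [-0.997, -0.077, 0.001], [-0.0, -0.001, -1.0]]
wrist_force: [0.1, 0.2, -2.2]
gripper_width: 0.343
gripper_force: 27.5
```

Request:
{"fn": "jog_arm", "kwargs": {
  "rows": [
    [[0,0,0.0015,0],[0,0,0.0015,0],[0,0,0.0005,0],[0,0,0,0]]
  ]
}}

```text
time_s: 9.15
tcp_pos: [0.4381, 0.1681, 0.1787]
ee_rot: [[0.077, -0.997, -0.0], [-0.997, -0.077, -0.0], [0.0, 0.0, -1.0]]
wrist_force: [0.1, 0.4, -3.0]
gripper_width: 0.338
gripper_force: 27.5
```

Request:
{"fn": "jog_arm", "kwargs": {
  "rows": [
    [[0,0,0.0007,0],[0,0,0.0003,0],[0,0,0,0]]
  ]
}}

```text
time_s: 9.52
tcp_pos: [0.4383, 0.1682, 0.1781]
ee_rot: [[0.077, -0.997, 0.0], [-0.997, -0.077, 0.0], [-0.0, -0.0, -1.0]]
wrist_force: [-1.3, -0.9, 1.1]
gripper_width: 0.335
gripper_force: 27.8
```

Request:
{"fn": "jog_arm", "kwargs": {
  "rows": [
    [[0,0,0,0],[0,0,0,0],[0,0,0,0],[0,0,0,0],[0,0,0,0],[0,0,0,0],[0,0,0,0]]
  ],
  "claw": 1
}}

```text
time_s: 10.4
tcp_pos: [0.4382, 0.1681, 0.1777]
ee_rot: [[0.077, -0.997, 0.0], [-0.997, -0.077, 0.0], [-0.0, -0.0, -1.0]]
wrist_force: [-0.7, -0.0, -1.2]
gripper_width: 0.981
gripper_force: 0.0
```

Request:
{"fn": "jog_arm", "kwargs": {
  "rows": [
    [[0,0,-0.01,0],[0,0,-0.02,0],[0,0,-0.025,0],[0,0,-0.025,0],[-0.003,-0.015,0,0],[-0.004,-0.02,0,0],[-0.004,-0.02,0,0],[-0.004,-0.02,0,0],[-0.004,-0.02,0,0],[-0.004,-0.02,0,0],[-0.0043,-0.0188,0,0],[0,0,0,0],[0,0,0,0]]
  ]
}}

```text
time_s: 12.02
tcp_pos: [0.5691, 0.2054, 0.2569]
ee_rot: [[0.077, -0.997, -0.002], [-0.997, -0.077, -0.001], [0.001, 0.002, -1.0]]
wrist_force: [0.3, 0.2, -0.0]
gripper_width: 0.998
gripper_force: 0.0
```

```bash
python3 - <<'E'
from h import *; from station import *
s=sense(); mt=camera_model('top'); m=camera_model('wrist'); w=capture('wrist'); t=capture('top')
cv2.imwrite('pics/s1.png',np.hstack([cv2.resize(w,(400,300)),cv2.resize(t[110:320,130:410],(400,300))])[:,:,::-1])
print(s['tcp_pos'])
b=blob(w,'blue',(220,130,340,300)); c=cv2.minEnclosingCircle(b); print(c,onz(m,*c[0],.136))
E
```

```text
[0.56910413 0.20536012 0.25685991]
((278.3157958984375, 228.0), 19.341751098632812) [0.57176298 0.20570186 0.136     ]
```

View pics/s1.png

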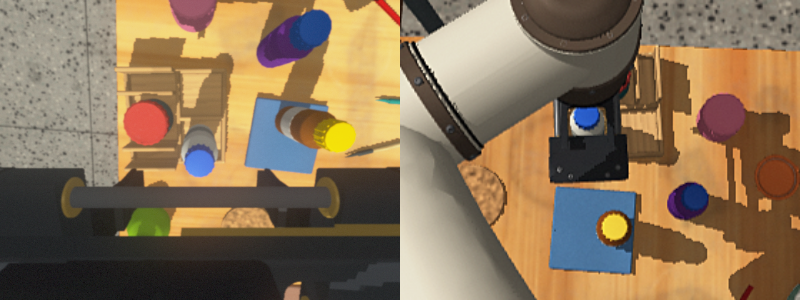

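The amber bottle stands upright on the tile (right panel, (614,227)), and the white cap (left panel, (200,162)) lies between the fingers.

Request:
{"fn": "jog_arm", "kwargs": {
  "rows": [
    [[0,-0.0015,0.015,0],[0,0,0.02,0],[0,0,0.02,0],[0,0,0.015,0],[0,0,0.01,0],[0,0,0.0035,0],[0,0,0,0]]
  ]
}}

```text
time_s: 13.0
tcp_pos: [0.5711, 0.2058, 0.1744]
ee_rot: [[0.077, -0.997, 0.0], [-0.997, -0.077, 0.0], [-0.0, -0.0, -1.0]]
wrist_force: [-0.2, -0.1, -0.1]
gripper_width: 0.998
gripper_force: 0.0
```

Request:
{"fn": "jog_arm", "kwargs": {
  "rows": [
    [[0,0,0,0],[0,0,0,0],[0,0,0,0],[0,0,0,0],[0,0,0,0],[0,0,0,0],[0,0,0,0],[0,0,0,0]]
  ],
  "claw": 0
}}

```text
time_s: 14.0
tcp_pos: [0.5707, 0.2057, 0.1742]
ee_rot: [[0.077, -0.997, -0.001], [-0.997, -0.077, -0.0], [0.0, 0.001, -1.0]]
wrist_force: [-0.1, 0.2, 0.2]
gripper_width: 0.336
gripper_force: 26.7
```

Request:
{"fn": "jog_arm", "kwargs": {
  "rows": [
    [[0,0,-0.01,0],[0,0,-0.02,0],[0,0,-0.02,0],[0,0,-0.01,0],[0,0.01,0,0],[-0.005,0.02,0,0],[-0.005,0.02,0,0],[-0.005,0.02,0,0],[-0.005,0.02,0,0],[-0.0065,0.02,0,0],[0,0.0121,0,0],[0,0.009,0,0],[0,0,0,0],[0,0,0,0]]
  ]
}}

```text
time_s: 15.75
tcp_pos: [0.4386, 0.2221, 0.2343]
ee_rot: [[0.077, -0.997, 0.0], [-0.997, -0.077, 0.0], [-0.0, -0.0, -1.0]]
wrist_force: [0.5, -0.6, -2.6]
gripper_width: 0.338
gripper_force: 27.3
```

Request:
{"fn": "jog_arm", "kwargs": {
  "rows": [
    [[0,0,0.01,0],[0,0,0.015,0],[0,0,0.01,0],[0,0,0.01,0],[0,0,0.005,0],[0,0,0.004,0],[0,0,0.0015,0],[0,0,0,0],[0,0,0,0]]
  ]
}}

```text
time_s: 16.88
tcp_pos: [0.4383, 0.2222, 0.179]
ee_rot: [[0.077, -0.997, 0.001], [-0.997, -0.077, 0.0], [-0.0, -0.001, -1.0]]
wrist_force: [0.0, 0.7, -2.6]
gripper_width: 0.339
gripper_force: 27.3
```

Request:
{"fn": "jog_arm", "kwargs": {
  "rows": [
    [[0,0,0.0007,0],[0,0,0.0004,0],[0,0,0,0]]
  ]
}}

```text
time_s: 17.25
tcp_pos: [0.4384, 0.2222, 0.1782]
ee_rot: [[0.077, -0.997, 0.001], [-0.997, -0.077, 0.0], [-0.0, -0.001, -1.0]]
wrist_force: [-1.7, 0.3, 1.7]
gripper_width: 0.339
gripper_force: 27.6
```

Request:
{"fn": "jog_arm", "kwargs": {
  "rows": [
    [[0,0,0,0],[0,0,0,0],[0,0,0,0],[0,0,0,0],[0,0,0,0],[0,0,0,0],[0,0,0,0]]
  ],
  "claw": 1
}}

```text
time_s: 18.12
tcp_pos: [0.4382, 0.2221, 0.1776]
ee_rot: [[0.077, -0.997, -0.0], [-0.997, -0.077, -0.0], [0.0, 0.0, -1.0]]
wrist_force: [-0.3, 0.3, 0.0]
gripper_width: 0.979
gripper_force: 0.0
```

Request:
{"fn": "jog_arm", "kwargs": {
  "rows": [
    [[0,0,-0.01,0],[0,0,-0.02,0],[0,0,-0.025,0],[0,0,-0.025,0],[0.005,-0.0178,0,0],[0.0065,-0.0225,0,0],[0.0065,-0.0225,0,0],[0.0065,-0.0225,0,0],[0.0065,-0.0225,0,0],[0.0065,-0.0225,0,0],[0.0065,-0.0225,0,0],[0.0065,-0.0225,0,0],[0.0065,-0.0225,0,0],[0,0,0,0],[0,0,0,0]]
  ]
}}

```text
time_s: 20.0
tcp_pos: [0.6395, 0.1801, 0.2567]
ee_rot: [[0.076, -0.997, -0.002], [-0.997, -0.076, -0.001], [0.0, 0.002, -1.0]]
wrist_force: [0.3, -0.1, -0.2]
gripper_width: 1.003
gripper_force: 0.0
```

```bash
python3 - <<'E'
from h import *; from station import *
s=sense(); m=camera_model('wrist'); w=capture('wrist'); t=capture('top')
cv2.imwrite('pics/s2.png',np.hstack([cv2.resize(w,(400,300)),cv2.resize(t[110:320,130:410],(400,300))])[:,:,::-1])
print(s['tcp_pos'])
b=blob(w,'red',(200,130,360,300)); c=cv2.minEnclosingCircle(b); print(c,onz(m,*c[0],.068))
E
```

```text
[0.63952582 0.18009123 0.25672522]
((279.1690979003906, 204.27987670898438), 31.054622650146484) [0.64176795 0.17970397 0.068     ]
```

View pics/s2.png

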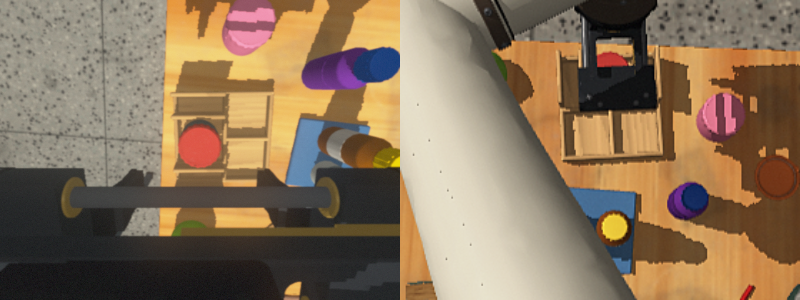

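The cells are empty, both bottles are on the tile (left panel, around (340,155)), and the jar lid at (200,146) sits between the fingers.

Request:
{"fn": "jog_arm", "kwargs": {
  "rows": [
    [[0,-0.001,0.015,0],[0,0,0.02,0],[0,0,0.02,0],[0,0,0.02,0],[0,0,0.015,0],[0,0,0.01,0],[0,0,0,0]]
  ]
}}

```text
time_s: 20.98
tcp_pos: [0.6405, 0.1805, 0.1568]
ee_rot: [[0.077, -0.997, -0.001], [-0.997, -0.077, -0.001], [0.001, 0.001, -1.0]]
wrist_force: [0.8, -0.3, 0.1]
gripper_width: 1.001
gripper_force: 0.0
```

Request:
{"fn": "jog_arm", "kwargs": {
  "rows": [
    [[0,0,0.01,0],[0,0,0.015,0],[0,0,0.015,0],[0,0,0.01,0],[0,0,0,0],[0,0,0,0]]
  ]
}}

```text
time_s: 21.72
tcp_pos: [0.6411, 0.1807, 0.1079]
ee_rot: [[0.077, -0.997, 0.001], [-0.997, -0.077, 0.0], [-0.0, -0.001, -1.0]]
wrist_force: [-0.1, 0.1, 0.3]
gripper_width: 0.998
gripper_force: 0.0
```

Request:
{"fn": "jog_arm", "kwargs": {
  "rows": [
    [[0,0,0.002,0],[0,0,0,0],[0,0,0,0],[0,0,0,0],[0,0,0,0],[0,0,0,0],[0,0,0,0]]
  ],
  "claw": 0
}}

```text
time_s: 22.6
tcp_pos: [0.6407, 0.1805, 0.1058]
ee_rot: [[0.077, -0.997, -0.0], [-0.997, -0.077, -0.0], [0.0, 0.0, -1.0]]
wrist_force: [-0.7, -0.3, 1.6]
gripper_width: 0.651
gripper_force: 30.0
```

Request:
{"fn": "jog_arm", "kwargs": {
  "rows": [
    [[0,0,-0.01,0],[0,0,-0.02,0],[0,0,-0.02,0],[0,0,-0.02,0],[0,0,-0.02,0],[0,0,-0.01,0],[0,0,0,0]]
  ]
}}

```text
time_s: 23.48
tcp_pos: [0.641, 0.1806, 0.2063]
ee_rot: [[0.077, -0.997, 0.001], [-0.997, -0.077, 0.001], [-0.001, -0.001, -1.0]]
wrist_force: [-0.0, 0.8, -1.9]
gripper_width: 0.648
gripper_force: 29.9
```

```bash
python3 - <<'E'
from h import *; from station import *
ms,mt=camera_model('scene'),camera_model('top')
for n,m,(x0,y0,x1,y1) in(('scene0',ms,(180,172,240,208)),('top0',mt,(150,218,210,280))):
    im=cv2.imread(f'pics/{n}.png')[y0:y1,x0:x1]; h=cv2.cvtColor(im,cv2.COLOR_BGR2HSV)
    k=cv2.threshold(cv2.GaussianBlur(h[:,:,2],(5,5),0),0,255,cv2.THRESH_BINARY_INV+cv2.THRESH_OTSU)[1]
    k=cv2.morphologyEx(k,cv2.MORPH_CLOSE,np.ones((5,5)))
    b=max(cv2.findContours(k,cv2.RETR_EXTERNAL,cv2.CHAIN_APPROX_NONE)[0],key=cv2.contourArea)+[x0,y0]
    P=np.array([onz(m,*p[0],.004)[:2] for p in b],np.float32)
    print(n,cv2.boundingRect(b),cv2.minEnclosingCircle(P),cv2.fitEllipse(P))
    cv2.imwrite(f'pics/k_{n}.png',k)
E
```

```text
scene0 (187, 188, 47, 16) ((0.47321510314941406, 0.3471028208732605), 0.04418276995420456) ((0.471014142036438, 0.34647220373153687), (0.07251601666212082, 0.07951326668262482), 56.814231872558594)
top0 (150, 218, 60, 56) ((0.49690210819244385, 0.36276522278785706), 0.06858706474304199) ((0.4899696111679077, 0.36262407898902893), (0.10938630253076553, 0.12117462605237961), 161.70440673828125)
```

```bash
python3 - <<'E'
import cv2,numpy as np
s=cv2.imread('pics/scene0.png')[170:215,175:245]; t=cv2.imread('pics/top0.png')[218:280,150:212]
a=cv2.resize(s,None,fx=6,fy=6,interpolation=cv2.INTER_CUBIC); b=cv2.resize(t,None,fx=6,fy=6,interpolation=cv2.INTER_CUBIC)
a=cv2.copyMakeBorder(a,0,b.shape[0]-a.shape[0],0,0,cv2.BORDER_CONSTANT); cv2.imwrite('pics/mat.png',np.hstack([a,b])); print(a.shape)
E
```

```text
(372, 420, 3)
```

View pics/mat.png

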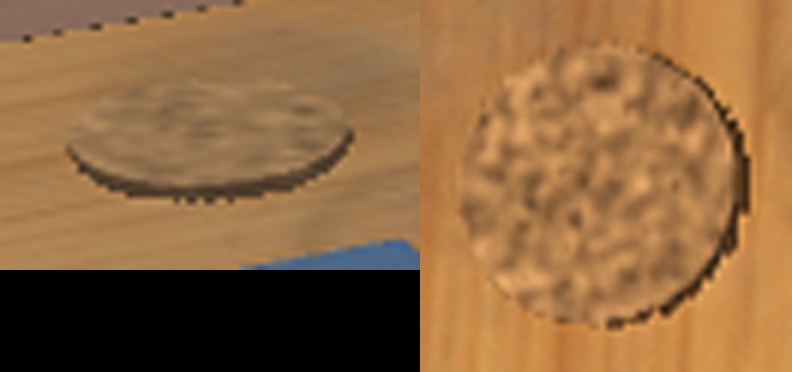

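In the enlarged mat views the top face is centred at crop (599,182) in the top camera and (209,132) in the scene camera. I'll triangulate from those.

```bash
python3 - <<'E'
from h import *; from station import *
ms,mt=camera_model('scene'),camera_model('top')
a,b=(179.4,248.0),(209.5,191.6)
print(onz(mt,*a,.004),onz(ms,*b,.004),tri(mt,a,ms,b))
E
```

```text
[0.47663796 0.36061492 0.004     ] [0.47574076 0.35929819 0.004     ] (array([0.47648869, 0.36081478, 0.00329084]), np.float64(0.0004181832124014463))
```

Request:
{"fn": "jog_arm", "kwargs": {
  "rows": [
    [[-0.0192,0.015,0,0],[-0.0192,0.015,0,0],[-0.0192,0.015,0,0],[-0.0192,0.015,0,0],[-0.0192,0.015,0,0],[-0.0192,0.015,0,0],[-0.0192,0.015,0,0],[-0.0192,0.015,0,0],[-0.0192,0.015,0,0],[-0.0192,0.015,0,0],[0,0,0,0],[0,0,0,0]]
  ]
}}

```text
time_s: 24.98
tcp_pos: [0.4759, 0.3604, 0.2051]
ee_rot: [[0.078, -0.997, -0.001], [-0.997, -0.078, -0.001], [0.001, 0.001, -1.0]]
wrist_force: [0.2, 0.5, -1.5]
gripper_width: 0.651
gripper_force: 29.9
```

```bash
python3 - <<'E'
from h import *; from station import *
s=sense(); print(np.round(s['joints'],1)); w=capture('wrist'); t=capture('top')
cv2.imwrite('pics/s3.png',np.hstack([cv2.resize(w,(400,300)),cv2.resize(t,(400,300))])[:,:,::-1])
E
```

```text
[ 52.7  23.6 -10.5  -0.  -56.  -48.2]
```

View pics/s3.png

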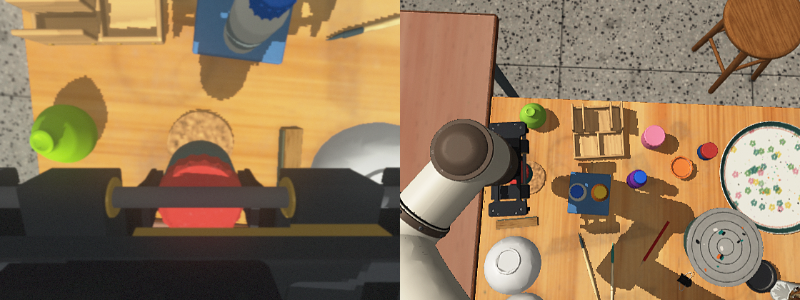

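The jar is held over the mat, both bottles stand upright on the tile (right panel, (578,192) and (600,192)), and the dropper is clear.

Request:
{"fn": "jog_arm", "kwargs": {
  "rows": [
    [[0,0,0.01,0],[0,0,0.02,0],[0,0,0.02,0],[0,0,0.02,0],[0,0,0.01,0],[0,0,0.01,0],[0,0,0.005,0],[0,0,0.002,0],[0,0,0,0],[0,0,0,0]]
  ]
}}

```text
time_s: 26.32
tcp_pos: [0.4766, 0.3606, 0.1091]
ee_rot: [[0.077, -0.997, 0.001], [-0.997, -0.077, 0.001], [-0.001, -0.001, -1.0]]
wrist_force: [0.5, 0.1, -1.8]
gripper_width: 0.648
gripper_force: 29.9
```

Request:
{"fn": "jog_arm", "kwargs": {
  "rows": [
    [[0,0,0.0015,0],[0,0,0.001,0],[0,0,0,0]]
  ]
}}

```text
time_s: 26.7
tcp_pos: [0.4764, 0.3603, 0.106]
ee_rot: [[0.077, -0.997, -0.0], [-0.997, -0.077, -0.0], [0.0, 0.0, -1.0]]
wrist_force: [0.4, -0.2, -1.3]
gripper_width: 0.65
gripper_force: 29.9
```

Request:
{"fn": "jog_arm", "kwargs": {
  "rows": [
    [[0,0,0.001,0],[0,0,0.001,0],[0,0,0,0]]
  ]
}}

```text
time_s: 27.08
tcp_pos: [0.4764, 0.3604, 0.104]
ee_rot: [[0.077, -0.997, -0.0], [-0.997, -0.077, -0.0], [0.0, 0.0, -1.0]]
wrist_force: [-0.0, -0.4, -1.2]
gripper_width: 0.652
gripper_force: 29.9
```

Request:
{"fn": "jog_arm", "kwargs": {
  "rows": [
    [[0,0,0,0],[0,0,0,0],[0,0,0,0],[0,0,0,0],[0,0,0,0],[0,0,0,0]]
  ],
  "claw": 1
}}

```text
time_s: 27.82
tcp_pos: [0.4765, 0.3604, 0.1042]
ee_rot: [[0.077, -0.997, 0.0], [-0.997, -0.077, 0.0], [-0.0, -0.0, -1.0]]
wrist_force: [0.1, -0.4, 0.3]
gripper_width: 1.001
gripper_force: 0.0
```

Request:
{"fn": "jog_arm", "kwargs": {
  "rows": [
    [[0,0,-0.01,0],[0,0,-0.02,0],[0,0,-0.03,0],[0,0,-0.03,0],[0,0,-0.03,0],[0,0,-0.03,0],[0,0,0,0]]
  ]
}}

```text
time_s: 28.7
tcp_pos: [0.4773, 0.3613, 0.2579]
ee_rot: [[0.077, -0.997, 0.005], [-0.997, -0.077, 0.005], [-0.005, -0.005, -1.0]]
wrist_force: [0.8, 0.3, -0.8]
gripper_width: 1.001
gripper_force: 0.0
```

```bash
python3 - <<'E'
from h import *; from station import *
s=sense(); m=camera_model('wrist'); w=capture('wrist'); t=capture('top'); sc=capture('scene')
cv2.imwrite('pics/s4.png',np.hstack([cv2.resize(w,(400,300)),cv2.resize(sc[120:270,150:350],(400,300))])[:,:,::-1])
print(s['tcp_pos'])
b=blob(w,'red',(180,100,400,330)); c=cv2.minEnclosingCircle(b); print(c,onz(m,*c[0],.066))
mt=camera_model('top')
for n in('yellow','blue'):
    b=blob(t,n,(235,225,310,305)); c=cv2.minEnclosingCircle(b); print(n,c,onz(mt,*c[0],.14))
E
```

```text
[0.47733114 0.36128692 0.25790878]
((282.470458984375, 200.00218200683594), 30.282974243164062) [0.47808722 0.35849602 0.066     ]
yellow ((280.0, 269.0), 9.486932754516602) [0.43806604 0.16848343 0.14      ]
blue ((247.5, 268.0), 9.178879737854004) [0.43807169 0.2219728  0.14      ]
```

View pics/s4.png

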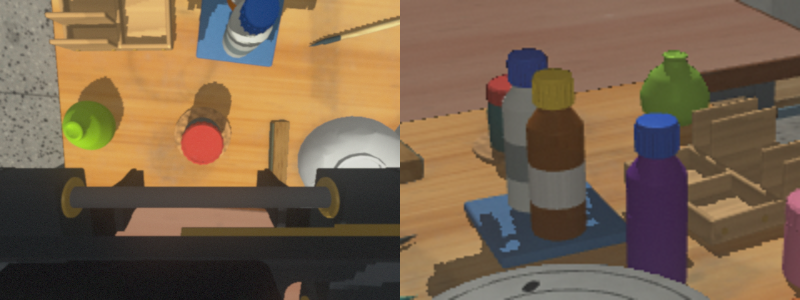

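The jar stands centred on the mat (left panel, (203,143)); both bottles stand upright on the tile (right panel, (525,130) and (556,150)). Next the white bottle goes back.

Request:
{"fn": "jog_arm", "kwargs": {
  "rows": [
    [[0.015,0.0056,0,0],[0.02,0.0073,0,0],[0.02,0.0073,0,0],[0.02,0.0073,0,0],[0.02,0.0073,0,0],[0.02,0.0073,0,0],[0.02,0.0073,0,0],[0,0,0,0],[0,0,0,0]]
  ]
}}

```text
time_s: 29.98
tcp_pos: [0.4379, 0.2221, 0.2544]
ee_rot: [[0.077, -0.997, 0.001], [-0.997, -0.077, 0.001], [-0.001, -0.001, -1.0]]
wrist_force: [0.3, -0.7, -0.5]
gripper_width: 0.999
gripper_force: 0.0
```

Request:
{"fn": "jog_arm", "kwargs": {
  "rows": [
    [[0,0,0.01,0],[0,0,0.02,0],[0,0,0.02,0],[0,0,0.015,0],[0,0,0.01,0],[0,0,0,0],[0,0,0,0]]
  ]
}}

```text
time_s: 30.85
tcp_pos: [0.4379, 0.2224, 0.1795]
ee_rot: [[0.077, -0.997, 0.001], [-0.997, -0.077, 0.001], [-0.0, -0.001, -1.0]]
wrist_force: [-0.2, -0.0, -0.3]
gripper_width: 0.995
gripper_force: 0.0
```

Request:
{"fn": "jog_arm", "kwargs": {
  "rows": [
    [[0,0,0.001,0],[0,0,0,0],[0,0,0,0],[0,0,0,0],[0,0,0,0],[0,0,0,0],[0,0,0,0],[0,0,0,0]]
  ],
  "claw": 0
}}

```text
time_s: 31.85
tcp_pos: [0.4376, 0.2221, 0.1781]
ee_rot: [[0.077, -0.997, 0.0], [-0.997, -0.077, 0.0], [-0.0, -0.0, -1.0]]
wrist_force: [0.1, 0.4, 0.2]
gripper_width: 0.338
gripper_force: 26.6
```

Request:
{"fn": "jog_arm", "kwargs": {
  "rows": [
    [[0,0,-0.01,0],[0,0,-0.02,0],[0,0,-0.02,0],[0,0,-0.01,0],[0,-0.01,0,0],[0,-0.02,0,0],[0,-0.02,0,0],[0.005,-0.02,0,0],[0.005,-0.02,0,0],[0.006,-0.02,0,0],[0.005,-0.0124,0,0],[0.0047,-0.008,0,0],[0,0,0,0],[0,0,0,0]]
  ]
}}

```text
time_s: 33.6
tcp_pos: [0.5691, 0.2064, 0.2381]
ee_rot: [[0.077, -0.997, -0.001], [-0.997, -0.077, -0.0], [0.0, 0.001, -1.0]]
wrist_force: [0.2, 1.0, -2.0]
gripper_width: 0.341
gripper_force: 27.3
```

Request:
{"fn": "jog_arm", "kwargs": {
  "rows": [
    [[0,0,0.01,0],[0,0,0.015,0],[0,0,0.015,0],[0,0,0.01,0],[0,0,0.007,0],[0,0,0.004,0],[0,0,0.0015,0],[0,0,0,0],[0,0,0,0]]
  ]
}}

```text
time_s: 34.72
tcp_pos: [0.5698, 0.2065, 0.1761]
ee_rot: [[0.077, -0.997, 0.001], [-0.997, -0.077, 0.0], [-0.0, -0.001, -1.0]]
wrist_force: [-0.0, 0.2, -3.7]
gripper_width: 0.337
gripper_force: 27.3
```

Request:
{"fn": "jog_arm", "kwargs": {
  "rows": [
    [[0,0,0.0008,0],[0,0,0.0005,0],[0,0,0,0]]
  ]
}}

```text
time_s: 35.1
tcp_pos: [0.5696, 0.2064, 0.1743]
ee_rot: [[0.077, -0.997, -0.0], [-0.997, -0.077, 0.0], [-0.0, 0.0, -1.0]]
wrist_force: [0.2, 0.1, -2.6]
gripper_width: 0.34
gripper_force: 27.3
```

Request:
{"fn": "jog_arm", "kwargs": {
  "rows": [
    [[0,0,0.0007,0],[0,0,0,0]]
  ]
}}

```text
time_s: 35.35
tcp_pos: [0.5697, 0.2064, 0.1742]
ee_rot: [[0.077, -0.997, 0.001], [-0.997, -0.077, 0.0], [-0.0, -0.001, -1.0]]
wrist_force: [-1.7, -0.2, 0.9]
gripper_width: 0.335
gripper_force: 27.5
```

Request:
{"fn": "jog_arm", "kwargs": {
  "rows": [
    [[0,0,0,0],[0,0,0,0],[0,0,0,0],[0,0,0,0],[0,0,0,0],[0,0,0,0],[0,0,0,0]]
  ],
  "claw": 1
}}

```text
time_s: 36.22
tcp_pos: [0.5696, 0.2064, 0.1737]
ee_rot: [[0.077, -0.997, 0.0], [-0.997, -0.077, -0.0], [0.0, -0.0, -1.0]]
wrist_force: [0.2, 0.4, 0.2]
gripper_width: 0.975
gripper_force: 0.0
```

Request:
{"fn": "jog_arm", "kwargs": {
  "rows": [
    [[0,0,-0.01,0],[0,0,-0.02,0],[0,0,-0.025,0],[0,0,-0.025,0],[0.003,0.015,0,0],[0.004,0.02,0,0],[0.004,0.02,0,0],[0.004,0.02,0,0],[0.004,0.02,0,0],[0.004,0.02,0,0],[0.0049,0.0191,0,0],[0,0,0,0],[0,0,0,0]]
  ]
}}

```text
time_s: 37.85
tcp_pos: [0.4387, 0.1687, 0.2544]
ee_rot: [[0.077, -0.997, 0.002], [-0.997, -0.077, 0.001], [-0.001, -0.002, -1.0]]
wrist_force: [0.4, 0.5, -0.3]
gripper_width: 0.999
gripper_force: 0.0
```

Descend to TCP z 0.178, grip and lift the amber bottle.

Request:
{"fn": "jog_arm", "kwargs": {
  "rows": [
    [[0,0,0.01,0],[0,0,0.02,0],[0,0,0.02,0],[0,0,0.015,0],[0,0,0.0105,0],[0,0,0,0],[0,0,0,0]]
  ]
}}

```text
time_s: 38.72
tcp_pos: [0.4384, 0.1685, 0.1785]
ee_rot: [[0.077, -0.997, 0.001], [-0.997, -0.077, 0.0], [-0.0, -0.001, -1.0]]
wrist_force: [0.2, -0.4, -0.4]
gripper_width: 1.0
gripper_force: 0.0
```

Request:
{"fn": "jog_arm", "kwargs": {
  "rows": [
    [[0,0,0,0],[0,0,0,0],[0,0,0,0],[0,0,0,0],[0,0,0,0],[0,0,0,0],[0,0,0,0],[0,0,0,0]]
  ],
  "claw": 0
}}

```text
time_s: 39.72
tcp_pos: [0.438, 0.1683, 0.1781]
ee_rot: [[0.077, -0.997, -0.0], [-0.997, -0.077, -0.0], [0.0, 0.0, -1.0]]
wrist_force: [-0.3, -0.3, -0.2]
gripper_width: 0.342
gripper_force: 26.7
```

Request:
{"fn": "jog_arm", "kwargs": {
  "rows": [
    [[0,0,-0.01,0],[0,0,-0.02,0],[0,0,-0.02,0],[0,0,-0.01,0],[0.007,-0.01,0,0],[0.008,-0.02,0,0],[0.008,-0.02,0,0],[0.008,-0.02,0,0],[0.0063,-0.02,0,0],[0,-0.02,0,0],[0,-0.0137,0,0],[0,-0.008,0,0],[0,0,0,0],[0,0,0,0]]
  ]
}}

```text
time_s: 41.48
tcp_pos: [0.5716, 0.1412, 0.2381]
ee_rot: [[0.077, -0.997, -0.001], [-0.997, -0.077, -0.0], [0.0, 0.001, -1.0]]
wrist_force: [-0.4, -0.4, -2.7]
gripper_width: 0.336
gripper_force: 27.4
```

Request:
{"fn": "jog_arm", "kwargs": {
  "rows": [
    [[0,0,0.01,0],[0,0,0.015,0],[0,0,0.015,0],[0,0,0.01,0],[0,0,0.007,0],[0,0,0.004,0],[0,0,0.0015,0],[0,0,0.001,0],[0,0,0,0],[0,0,0,0]]
  ]
}}

```text
time_s: 42.72
tcp_pos: [0.5723, 0.1413, 0.1749]
ee_rot: [[0.077, -0.997, 0.0], [-0.997, -0.077, 0.0], [-0.0, -0.0, -1.0]]
wrist_force: [0.1, -0.5, -3.3]
gripper_width: 0.336
gripper_force: 27.4
```

Request:
{"fn": "jog_arm", "kwargs": {
  "rows": [
    [[0,0,0.0007,0],[0,0,0.0004,0],[0,0,0,0]]
  ]
}}

```text
time_s: 43.1
tcp_pos: [0.5724, 0.1413, 0.1742]
ee_rot: [[0.077, -0.997, 0.001], [-0.997, -0.077, 0.0], [-0.0, -0.001, -1.0]]
wrist_force: [-1.8, -0.7, 1.7]
gripper_width: 0.337
gripper_force: 27.7
```

Request:
{"fn": "jog_arm", "kwargs": {
  "rows": [
    [[0,0,0,0],[0,0,0,0],[0,0,0,0],[0,0,0,0],[0,0,0,0],[0,0,0,0],[0,0,0,0]]
  ],
  "claw": 1
}}

```text
time_s: 43.98
tcp_pos: [0.5722, 0.1412, 0.1736]
ee_rot: [[0.077, -0.997, 0.0], [-0.997, -0.077, -0.0], [0.0, -0.0, -1.0]]
wrist_force: [0.2, -0.0, 0.1]
gripper_width: 0.977
gripper_force: 0.0
```

Request:
{"fn": "jog_arm", "kwargs": {
  "rows": [
    [[0,0,-0.01,0],[0,0,-0.02,0],[0,0,-0.03,0],[0,0,-0.03,0],[0,0,-0.03,0],[0,0,0,0],[0.03,0,0,0],[0.04,0,0,0],[0.04,0,0,0],[0.04,0,0,0],[0.04,0,0,0],[0.04,0,0,0],[0,0,0,0],[0,0,0,0]]
  ]
}}

```text
time_s: 45.72
tcp_pos: [0.5896, -0.088, 0.293]
ee_rot: [[0.077, -0.997, -0.001], [-0.997, -0.077, 0.0], [-0.0, 0.001, -1.0]]
wrist_force: [-0.8, -0.7, 0.4]
gripper_width: 1.0
gripper_force: 0.0
```

```bash
python3 - <<'E'
from h import *; from station import *
t=capture('top'); sc=capture('scene'); print(sense()['time_s'])
cv2.imwrite('pics/s5.png',np.hstack([cv2.resize(t[110:320,130:410],(400,300)),cv2.resize(sc[120:270,150:350],(400,300))])[:,:,::-1])
mt=camera_model('top')
for n,z,b in(('yellow',.136,(280,175,315,215)),('blue',.136,(245,175,279,210)),('red',.066,(150,210,210,280)),('green',.036,(160,135,210,190)),('orange',.025,(370,210,415,255))):
    b=blob(t,n,b); c=cv2.minEnclosingCircle(b); print(n,c,onz(mt,*c[0],z))
E
```

```text
45.825
yellow ((297.8999938964844, 190.10000610351562), 9.360664367675781) [0.57222944 0.14207596 0.136     ]
blue ((259.53961181640625, 190.75743103027344), 9.118319511413574) [0.56878974 0.20718677 0.136     ]
red ((173.6294708251953, 245.5580291748047), 16.032217025756836) [0.47646153 0.35969541 0.066     ]
green ((185.77777099609375, 162.0), 18.467628479003906) [0.63908526 0.35304429 0.036     ]
orange ((385.0, 236.5), 7.762187480926514) [ 0.50955502 -0.03285166  0.025     ]
```

View pics/s5.png

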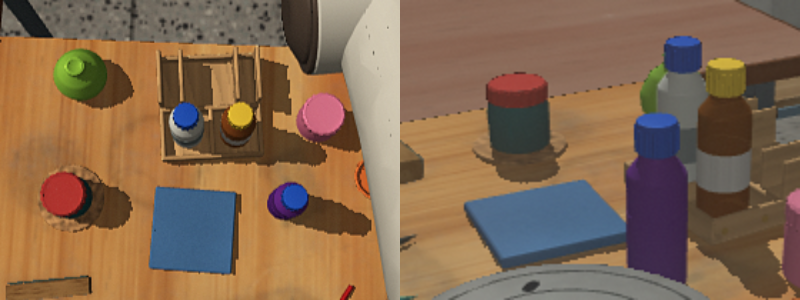

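Both bottles stand in their own cells (left panel, (185,117) and (240,117)), the jar is centred on the mat (66,195), and the dropper hasn't moved. The bowl is only partly hidden by the arm and was never approached. Handing in.

```bash
python3 -c "
from station import *
print(finish_job())"
```

```text
the job is handed in; nothing more can be done
None
```

The job is handed in: the jar stands about 1 mm off the cork mat's centre, both bottles are back upright in their own cells, the dropper hasn't moved, and the orange bowl, partly hidden by the arm in the last picture, was never approached; no verdict was shown.

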